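# Box up and scan an auction lot

### The arm

A 6-joint arm with a two-finger parallel gripper is mounted at the origin on the work surface. World frame = base frame: x ahead of the robot, y to its left, z up, the work surface at z = 0. Lengths are in m, angles in rad, forces in N, time in s.
With the tool pointing down it reaches from about 0.35 to 0.775 m from the base axis. Payload 7.3 kg.
Tool frame: the origin (TCP) lies on the front face of the gripper's body, between the roots of the fingers; the fingertips stand ahead of it and the grasp point (between the pads) lies 47 mm ahead of it (finger_overhang is the z of the fingertips in the tool frame, in m); z points along the fingers, y is the line along which they close (so a half turn about z gives the same grasp; the last joint's range is limited). The gripper opens to 92 mm and grips with 3 to 60 N. Pads are 19 mm wide; open, the fingers measure 130 mm over their backs; the gripper's body (75 mm by 190 mm) begins 47 mm behind the grasp point.
Start: joints at [1.183, 0.342, 1.524, -0, 1.275, -0.146], TCP at [0.126, 0.51, 0.292] pointing down, gripper open.
Joint ranges: [-2.53, 2.53], [-0.77, 2.02], [0.04, 2.7], [-1, 4.14], [0.28, 2.66], [-3.11, 3.11]. Speed limits (rad/s): [2.57, 2.57, 3.14, 3.14, 3.14, 3.14].

### API

Orientations are given as [roll, pitch, yaw] about the fixed x, y, z axes, in that order (R = Rz(yaw) Ry(pitch) Rx(roll)).
In Python, from cell import * gives the robot as it stands. The module is installed in compiled form; this text tells all that it offers.
- The arm moves only by the tool arm_command, never from a script. Its argument "series" is a list of rows, each an object of numbers: "x", "y", "z": the shift along the tool's x, y, z in mm; "rx", "ry", "rz": the turn, a rotation vector about the tool's x, y, z in degrees. A call has 1 to 20 rows; each row is the pose to reach, as a shift and turn from the pose commanded when the call began, along the tool's axes at that moment; what a row does not reach only later rows make up. A row lasts 1/10 s, in which the tool goes at most 50 mm and 8.59 degrees, less where a joint would pass 70% of its speed; a pose out of reach is approached as far as the arm can. A call with a gripper value outside its range is refused whole. "hand" is the finger opening in mm, from 0 to 91.8, set as the call begins (left out, the last holds). The fingers move at their own pace and stop on an object; "squeeze" is the grip in N (left out, the last holds). Time passes only in rows, so rows that repeat a pose let the fingers close. It gives the time, the measured TCP pose, the force, the opening and the grip force at its end, in the units of the state.
- observe(): the state, without advancing time (a new reading comes with each control period).
- read_camera(name): name is "scene" or "top"; returns a dict with "pixels" (384x512x3 uint8, blue, green, red), "K" (3x3 intrinsics, pixels), "k1" (the pictures are not rectified: a ray, as slopes to the right and down, at radius r is drawn at 1 + k1 r^2 times it, then the intrinsics apply), "rvec" (rotation vector, rad) and "tvec" (3), from world to camera coordinates, as OpenCV has them. Camera axes: x right, y down, z forward; pixel columns grow to the right and rows downward; lengths in m; the calibration is good to about 2 mm. A picture is of the moment at which its call begins. There is no depth.
- hand_in(): hands the job in; it is judged then, once.
Trained networks look in a picture, given as the dict that the camera call returned (one of the last four; its "shot" number tells which), for a name from the list of things; names that differ only in an ending like _2 or _b are one class to them, and where a whole thing is asked for, a point or a joint stands for the part that bears it (a point fixed in the world has none). Each returns a list of dicts, best first, with "confidence" (0 to 1); they miss things now and then, are a little off and sometimes report something else, mostly with a low value. They report only what shows in the picture. A call takes as long as a camera call. They do not tell look-alikes from the thing itself.
- boxes_of(picture, query): "point" ([x, y, z] in m, in world coordinates, good to about 4 mm: the middle of the surface that is visible of it).
- trace(picture, query): "pixels" (384x512 bool, what is visible of it).
- mark_of(picture, query): "point" ([x, y, z] in m, in world coordinates, good to about 4 mm: a listed point, or the origin of a listed thing).
The state is a dict: "time": time; "qpos": joint angles; "qvel": joint speeds; "joint_efforts": joint torques, N m; "tool_pos": TCP position; "tool_rot": TCP orientation; "contact_force": force on the tool from outside, world axes, zero at the start; "torque": the same for the moment, N m; "opening": finger opening in m; "grip_force": force on a finger pad.
Only numpy, scipy, OpenCV 4.12 (cv2) and the standard library are available. Lean on these libraries where they do the work, as an engineer would, in place of code of your own. Each camera call takes 0.05 s, during which the arm holds its last target. There are 200 camera calls.

### The job

Finish boxing this auction lot: stand the yellow-capped and the blue-capped spray cans upright in empty cells of the divided wooden crate, one can per cell, setting them down gently, not dropping them, and leaving the things already in the crate and the red-capped can (another lot) as they are. Then pick up the hand scanner, aim it square at the middle of the barcode card on the crate's side from about 80 mm away and hold it steady there for a good second, and finally lay the scanner back flat in the middle of its rubber mat, without dropping it.

Things in the scene. Friction and masses are not known exactly. Their poses are not given: they have to be found in the camera images.
- crate: Open wooden crate, 272 x 188 x 80 mm (x, y, z), fixed, walls and floor 10 mm thick; 3 (along x) by 2 (along y) cells at 84 mm pitch; 6 mm dividers, tops 65 mm above the bench. Two cells hold other goods; each of the four empty ones shows a white paper square on its floor. Origin: centre of the underside, z up. The slanted barcode card is on its -y side.
- cell0 (a point): Centre of the floor (top face) of crate cell 0, 10 mm above the bench; crate x -84 mm, y -42 mm. The cell is 78 mm square inside or slightly more. May be occupied already. Axes as the crate.
- cell1 (a point): Centre of the floor (top face) of crate cell 1, 10 mm above the bench; crate x +0 mm, y -42 mm. The cell is 78 mm square inside or slightly more. May be occupied already. Axes as the crate.
- cell2 (a point): Centre of the floor (top face) of crate cell 2, 10 mm above the bench; crate x +84 mm, y -42 mm. The cell is 78 mm square inside or slightly more. May be occupied already. Axes as the crate.
- cell3 (a point): Centre of the floor (top face) of crate cell 3, 10 mm above the bench; crate x -84 mm, y +42 mm. The cell is 78 mm square inside or slightly more. May be occupied already. Axes as the crate.
- cell4 (a point): Centre of the floor (top face) of crate cell 4, 10 mm above the bench; crate x +0 mm, y +42 mm. The cell is 78 mm square inside or slightly more. May be occupied already. Axes as the crate.
- cell5 (a point): Centre of the floor (top face) of crate cell 5, 10 mm above the bench; crate x +84 mm, y +42 mm. The cell is 78 mm square inside or slightly more. May be occupied already. Axes as the crate.
- can_yellow: Yellow-capped can, to be put in the crate: an upright aerosol can, 140 mm tall. Body 54 mm in diameter up to 94 mm, then a 40 mm tall cap of 48 mm diameter (from 100 to 140 mm) in plain yellow. Mass about 0.3 kg. Origin at the centre of the underside, z up along the can. Stands on the bench at the start.
- can_blue: Blue-capped can, to be put in the crate: an upright aerosol can, 140 mm tall. Body 54 mm in diameter up to 94 mm, then a 40 mm tall cap of 48 mm diameter (from 100 to 140 mm) in plain blue. Mass about 0.3 kg. Origin at the centre of the underside, z up along the can. Stands on the bench at the start.
- can_red: Red-capped can, to be left where it stands on the bench: an upright aerosol can, 140 mm tall. Body 54 mm in diameter up to 94 mm, then a 40 mm tall cap of 48 mm diameter (from 100 to 140 mm) in plain red. Mass about 0.3 kg. Origin at the centre of the underside, z up along the can. 
- can_green: Green-capped can with a dark body, already in one of the crate's cells, to be left there: an upright aerosol can, 140 mm tall. Body 54 mm in diameter up to 94 mm, then a 40 mm tall cap of 48 mm diameter (from 100 to 140 mm) in plain green. Mass about 0.3 kg. Origin at the centre of the underside, z up along the can. Origin 10 mm above the bench.
- jar: Amber glass jar with black lid, 56 mm in diameter, 110 mm tall, already in one of the crate's cells, to be left there. Origin at the centre of its underside, z up.
- scanner: Hand scanner lying on its mat: grey handle bar 110 x 40 x 36 mm (x, y, z), at its +x end a black bent head 56 mm wide (y), from x = 40 to 96 mm, top 61 mm high; 0.22 kg. Grip the handle by its 40 mm width, fingers on the y faces, near x = 0 to 15 mm. Origin: centre of the handle's underside, x towards the head, z up when lying flat.
- window (a point): Centre of the scanner's red window, on the head's slanted lower face, at x 83, y 0, z 20 mm in the scanner's frame. Its z axis is the beam, leaving the scanner forwards and 45 degrees down when the handle is level; its y axis is the scanner's y.
- label (a point): Centre of the white barcode card (88 x 50 mm) in the slanted holder on the crate's -y side, about 58 mm above the bench, 120 mm from the crate's centre. z axis: out of the card's face, towards the crate's -y and 45 degrees up; x axis along the card's long side (crate x).
- mat: Black rubber mat, 190 x 110 x 4 mm, fixed flat on the bench; origin at the centre of its underside, so its top is 4 mm above. x along its length. The scanner lies on it at the start.
Mind the look-alikes: they are no part of the job. What is shaped like the scanner but purple or turquoise is not meant.

How it is judged:
On the way, in this order (a step that is already met when the one before it is completed fails the run):
1. both cans stand released and upright on the floor of a crate cell each ((horizontal distance between can_yellow and cell0 below 0.02 m or horizontal distance between can_yellow and cell1 below 0.02 m or horizontal distance between can_yellow and cell2 below 0.02 m or horizontal distance between can_yellow and cell3 below 0.02 m or horizontal distance between can_yellow and cell4 below 0.02 m or horizontal distance between can_yellow and cell5 below 0.02 m) and z of can_yellow in the frame of crate between 0.004 and 0.016 m and angle between each of can_yellow, can_blue's own z axis and vertical below 0.12 rad and contact force between the fingers and can_yellow below 0.1 N and (horizontal distance between can_blue and cell0 below 0.02 m or horizontal distance between can_blue and cell1 below 0.02 m or horizontal distance between can_blue and cell2 below 0.02 m or horizontal distance between can_blue and cell3 below 0.02 m or horizontal distance between can_blue and cell4 below 0.02 m or horizontal distance between can_blue and cell5 below 0.02 m) and z of can_blue in the frame of crate between 0.004 and 0.016 m and contact force between the fingers and can_blue below 0.1 N), for 0.2 s.
2. the gripped scanner's beam is held steady on the middle of the barcode card (within 20 mm along and across), from 40 to 130 mm away and within 0.35 rad of square, for 0.8 s (x of label in the frame of window between -0.02 and 0.02 m and y of label in the frame of window between -0.02 and 0.02 m and z of label in the frame of window between 0.04 and 0.13 m and angle between the z axis of window and the z axis of label, either way round below 0.35 rad and linear speed of scanner below 0.04 m/s and angular speed of scanner below 0.3 rad/s and contact force between the fingers and scanner above 0.5 N), for 0.8 s.
At the end, for the whole second after the job is handed in: Both cans upright (0.12 rad) on the floor of a crate cell each (20 mm from its centre, 6 mm in height); scanner flat (0.08 rad) on the mat, origins within 50 mm; red can, green can and jar within 30 mm of their starts, red upright; all released and at rest (all of step 1 and horizontal distance between scanner and mat below 0.05 m and z of scanner in the frame of mat below 0.01 m and angle between scanner's own z axis and vertical below 0.08 rad and contact force between the fingers and scanner below 0.1 N and linear speed of each of scanner, can_yellow, can_blue below 0.02 m/s and distance of each of can_red, can_green, jar from where it was at the start of the episode below 0.03 m and angle between can_red's own z axis and vertical below 0.1 rad); the robot touches nothing.
It fails at once if a can or the scanner is dropped or knocked (moves faster than 0.5 m/s untouched by the fingers; a fall of about 13 mm) ((contact force between the fingers and can_yellow below 0.05 N and linear speed of can_yellow above 0.5 m/s) or (contact force between the fingers and can_blue below 0.05 N and linear speed of can_blue above 0.5 m/s) or (contact force between the fingers and scanner below 0.05 N and linear speed of scanner above 0.5 m/s)).
It fails at once if the red-capped can is moved more than 30 mm or tipped more than 0.35 rad (distance of can_red from where it was at the start of the episode above 0.03 m or angle between can_red's own z axis and vertical above 0.35 rad).
It fails at once if the green-capped can or the jar in the crate is moved more than 30 mm or tipped more than 0.35 rad (distance of any of can_green, jar from where it was at the start of the episode above 0.03 m or angle between any of can_green, jar's own z axis and vertical above 0.35 rad).
It also fails if it takes over 72 s, if anything falls off the work surface, if the arm or the gripper's body presses on something with over 40 N, if the wrist force passes 120 N, or if a joint passes its speed limit or range.

## Working session

There is one attempt and no reset: what is moved stays moved. The work goes in short steps, Python scripts to look and compute and a tool call to move; the robot and the scene stay as the last step left them, time stands still between calls to the robot, and variables do not carry over. Pictures are saved under pics/ and viewed, at most 10 in all, crops included, and the job is handed in when it is done.

Besides the shell and the picture viewer there is one more tool, called after "Call:" by a JSON object that holds its "method" and its "body". arm_command: Moves the arm, as the interface text tells. Its arguments: {"type":"object","properties":{"series":{"type":"array"},"hand":{"type":"number"},"squeeze":{"type":"number"}},"required":["series"]}

```bash
mkdir -p pics
cat > h.py <<'E'
from cell import *
import numpy as np, cv2
from scipy.spatial.transform import Rotation as R
def proj(p,P):
    return cv2.projectPoints(np.float64(P).reshape(-1,1,3),p['rvec'],p['tvec'],np.float64(p['K']),np.float64([p['k1'],0,0,0]))[0].reshape(-1,2)
def onplane(p,uv,z):
    # k1 model on slopes r (undistorted) = OpenCV model
    n=cv2.undistortPoints(np.float64(uv).reshape(-1,1,2),np.float64(p['K']),np.float64([p['k1'],0,0,0])).reshape(-1,2)
    M=cv2.Rodrigues(np.float64(p['rvec']))[0]; c=-M.T@np.float64(p['tvec']).ravel()
    d=np.c_[n,np.ones(len(n))]@M
    return c+d*((z-c[2])/d[:,2])[:,None]
E
cat > a.py <<'E'
from h import *
s=observe(); print({k:np.round(v,3) for k,v in s.items()})
ps={n:read_camera(n) for n in('scene','top')}
cv2.imwrite('pics/a.png',np.vstack([ps['scene']['pixels']])); cv2.imwrite('pics/b.png',ps['top']['pixels'])
for n,p in ps.items():
    for q in 'crate cell0 cell1 cell2 cell3 cell4 cell5 can_yellow can_blue can_red can_green jar scanner window label mat'.split():
        for d in mark_of(p,q)[:5]:
            pt=d['point']; print(n,q,np.round(pt,3),round(d['confidence'],2),np.round(proj(p,pt)[0]))
E
python3 a.py; python3 -c "
import cell;print(cell.finger_overhang if hasattr(cell,'finger_overhang') else dir(cell))"
```

```text
{'time': np.float64(0.0), 'qpos': array([ 1.183,  0.343,  1.525, -0.   ,  1.275, -0.146]), 'qvel': array([-0.001,  0.   ,  0.001, -0.001, -0.001, -0.   ]), 'joint_efforts': array([-1.0000e-03, -4.3124e+01, -2.4421e+01,  7.2000e-02,  5.6000e-02,
       -0.0000e+00]), 'tool_pos': array([0.126, 0.509, 0.292]), 'tool_rot': array([-3.14, -0.  ,  2.9 ]), 'contact_force': array([0.714, 0.012, 0.472]), 'torque': array([-0.016, -0.016,  0.046]), 'grip_force': np.float64(0.0), 'opening': np.float64(0.092)}
scene crate [0.503 0.267 0.   ] 0.78 [403. 227.]
scene cell0 [0.429 0.322 0.012] 0.93 [418. 203.]
scene cell0 [0.583 0.206 0.007] 0.9 [386. 248.]
scene cell0 [0.511 0.308 0.011] 0.8 [420. 226.]
scene cell0 [0.592 0.287 0.008] 0.73 [419. 250.]
scene cell0 [0.494 0.227 0.01 ] 0.71 [387. 222.]
scene cell1 [0.429 0.322 0.012] 0.93 [418. 203.]
scene cell1 [0.583 0.206 0.007] 0.9 [386. 248.]
scene cell1 [0.511 0.308 0.011] 0.8 [420. 226.]
scene cell1 [0.592 0.287 0.008] 0.73 [419. 250.]
scene cell1 [0.494 0.227 0.01 ] 0.71 [387. 222.]
scene cell2 [0.429 0.322 0.012] 0.93 [418. 203.]
scene cell2 [0
[... 3345 characters left out ...]
 cell5 [0.574 0.214 0.015] 0.91 [159. 162.]
top cell5 [0.432 0.321 0.016] 0.85 [123. 207.]
top cell5 [0.495 0.222 0.011] 0.79 [155. 187.]
top can_yellow [ 0.633 -0.193 -0.002] 0.95 [287. 143.]
top can_red [ 0.517 -0.323  0.002] 0.89 [330. 178.]
top can_green [0.414 0.244 0.011] 0.71 [147. 213.]
top jar [0.598 0.293 0.01 ] 0.69 [135. 156.]
top scanner [ 0.304 -0.508 -0.004] 0.97 [394. 246.]
top scanner [ 0.257 -0.259 -0.003] 0.72 [312. 263.]
top scanner [ 0.47  -0.083  0.001] 0.71 [253. 194.]
top window [ 0.315 -0.427  0.02 ] 0.95 [369. 242.]
top window [ 0.554 -0.099  0.023] 0.75 [258. 166.]
top label [0.485 0.147 0.058] 0.95 [176. 187.]
top mat [ 0.491 -0.077 -0.002] 0.63 [251. 188.]
0.0655
```

View pics/a.png

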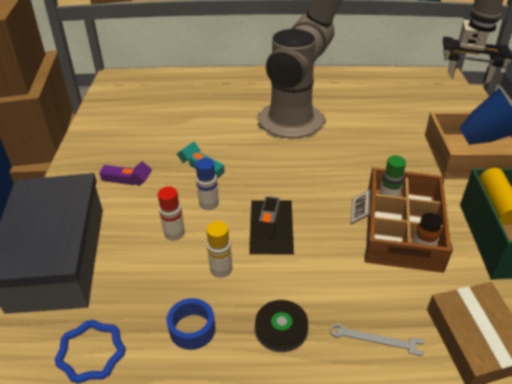

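View pics/b.png

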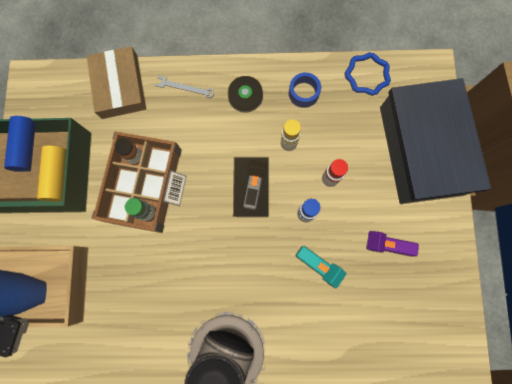

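The scene view shows the yellow can at (219,250), the blue at (207,185), the red (not mine) at (171,213) and the grey scanner on the mat at (270,212). The crate is at (408,217), with the green can at (394,175) and the jar at (428,228). In the top view the empty cells are at (159,160), (127,181), (153,186) and (119,208).

Things that could be mistaken for the targets:
- **Scanner look-alikes:** teal, top (320,267), and purple, top (392,244). The real one is grey, on the mat at (253,190).
- **Yellow can:** a yellow roll in the green bin, top (51,172). The real one is at (291,131).
- **Blue can:** a blue roll at (19,143) and the blue rings. The real one is at (311,209).

Next I'll refine the positions and check the choice in a close crop.

```bash
cat > b.py <<'E'
from h import *
from scipy.optimize import least_squares
ps=[read_camera(n) for n in('scene','top')]
def tri(uv):
    Ps=[];ns=[]
    for p,u in zip(ps,uv):
        ns.append(cv2.undistortPoints(np.float64(u).reshape(-1,1,2),np.float64(p['K']),np.float64([p['k1'],0,0,0])).reshape(2,1))
        Ps.append(np.c_[cv2.Rodrigues(np.float64(p['rvec']))[0],np.float64(p['tvec']).reshape(3,1)])
    X=cv2.triangulatePoints(Ps[0],Ps[1],ns[0],ns[1]).ravel(); return X[:3]/X[3]
# caps: colour pixels near the projected cap; fit centroid
hue={'yellow':(22,32),'blue':(108,125),'green':(50,75),'red':(0,5)}
g={'yellow':(.635,-.195,.12),'blue':(.404,-.24,.12),'green':(.413,.243,.13),'red':(.517,-.322,.12)}
for k,(a,b) in hue.items():
    cs=[]
    for p in ps:
        h=cv2.cvtColor(p['pixels'],cv2.COLOR_BGR2HSV); m=cv2.inRange(h,(a,150,50),(b,255,255))
        u=proj(p,g[k])[0]; yy,xx=np.nonzero(m); s=np.hypot(xx-u[0],yy-u[1])<20
        cs.append((xx[s].mean(),yy[s].mean()))
        # model: same cylinder's projected silhouette
    def sil(x,p):
        t=np.linspace(0,2*np.pi,24,endpoint=False); P=[[x[0]+.024*np.cos(q),x[1]+.024*np.sin(q),x[2]+z] for q in t for z in(-.02,.02)]
        hull=cv2.convexHull(np.float32(proj(p,P))); M=cv2.moments(hull); return M['m10']/M['m00'],M['m01']/M['m00']
    r=least_squares(lambda x:np.ravel([np.subtract(sil(x,p),c) for p,c in zip(ps,cs)]),g[k],diff_step=1e-3)
    print(k,'cap middle',np.round(r.x,4),'res px',np.round(r.fun,1))
# crate fit
C={'crate':(0,0,0),'label':(0,-.12,.058),'can_green':(-.084,-.042,.01),'jar':(.084,.042,.01)}
cells=[(x,y,.01) for y in(-.042,.042) for x in(-.084,0,.084)]
A=[];B=[]
from scipy.spatial.transform import Rotation as R
g0=np.array([.502,.267]); th=-.183; Rz=lambda t:np.array([[np.cos(t),-np.sin(t)],[np.sin(t),np.cos(t)]])
for p in ps:
    for q in [*C,'cell0']:
        for d in mark_of(p,q):
            X=np.array(d['point']);
            L=[C[q]] if q!='cell0' else cells
            e=[np.linalg.norm(g0+Rz(th)@np.array(l[:2])-X[:2]) for l in L]; i=int(np.argmin(e))
            if e[i]<.02: A.append(L[i][:2]);B.append(X[:2])
A=np.array(A);B=np.array(B)
f=least_squares(lambda v:(v[:2]+A@Rz(v[2]).T-B).ravel(),[*g0,th],loss='soft_l1',f_scale=.004)
v=f.x; print('crate',np.round(v,4),np.degrees(v[2]),'n',len(A),'rms',np.sqrt((f.fun**2).mean()))
for n,q in [('cell%d'%i,c) for i,c in enumerate(cells)]+list(C.items()): print(n,np.round(v[:2]+Rz(v[2])@np.array(q[:2]),4))
# white paper: triangulate; scanner, mat
for k,q in enumerate(['scanner','window','mat','label']):
    print(q,[[np.round(d['point'],4).tolist() for d in mark_of(p,q)] for p in ps])
t=ps[1]['pixels']; 
def box(P,cl,a=0):
    pass
im=cv2.resize(t[100:300,90:430],None,fx=2.3,fy=2.3,interpolation=cv2.INTER_CUBIC)
for i in (1,2,3,4):
    u=proj(ps[1],[*(v[:2]+Rz(v[2])@np.array(cells[i][:2])),.01])[0]; cv2.circle(im,tuple(int(z) for z in (u-[90,100])*2.3),3,(255,0,255),-1)
cv2.imwrite('pics/c.png',im)
# mat outline from dark pixels
h=cv2.cvtColor(t,cv2.COLOR_BGR2GRAY); m=((h<60)*255).astype('uint8'); m[:150]=0;m[225:]=0;m[:,:225]=0;m[:,280:]=0
m=cv2.morphologyEx(m,cv2.MORPH_CLOSE,np.ones((25,25))); c=max(cv2.findContours(m,0,2)[0],key=cv2.contourArea)
bx=cv2.boxPoints(cv2.minAreaRect(c)); W=onplane(ps[1],bx,.004); print('mat corners',np.round(W[:,:2],3).tolist(),W.mean(0))
E
python3 b.py
```

```text
yellow cap middle [ 0.6361 -0.1966  0.1298] res px [-0.3 -0.  -0.4  0. ]
blue cap middle [ 0.4053 -0.2423  0.1333] res px [-0. -0. -0.  0.]b.py:18: RuntimeWarning: Mean of empty slice.
  cs.append((xx[s].mean(),yy[s].mean()))
  ret = ret.dtype.type(ret / rcount)
Traceback (most recent call last):
  File "b.py", line 23, in <module>
    r=least_squares(lambda x:np.ravel([np.subtract(sil(x,p),c) for p,c in zip(ps,cs)]),g[k],diff_step=1e-3)
ValueError: Residuals are not finite in the initial point.
```

```bash
sed -i "s/'green':(50,75),/'green':(50,85),/; s/(a,150,50)/(a,110,30)/" b.py; sed -i "s/^        # model.*/    if np.isnan(cs).any(): print(k,'none'); continue/" b.py; python3 b.py
```

```text
yellow cap middle [ 0.6369 -0.1964  0.1306] res px [-0.3 -0.  -0.4  0. ]
blue cap middle [ 0.4072 -0.2427  0.1209] res px [-0.4 -0.  -0.4  0. ]
green cap middle [0.416  0.2447 0.1271] res px [ 0.7 -0.2  0.8  0.1]
red cap middle [ 0.5167 -0.3231  0.1181] res px [-0.4 -0.  -0.4  0. ]
crate [ 0.5031  0.2672 -0.2012] -11.526600006947815 n 19 rms 0.0026876540969924404
cell0 [0.4124 0.2428]
cell1 [0.4947 0.226 ]
cell2 [0.577  0.2092]
cell3 [0.4292 0.3251]
cell4 [0.5115 0.3083]
cell5 [0.5938 0.2915]
crate [0.5031 0.2672]
label [0.4791 0.1496]
can_green [0.4124 0.2428]
jar [0.5938 0.2915]
scanner [[[0.297, -0.509, -0.0025], [0.4744, -0.0868, 0.0039], [0.2573, -0.2582, -0.0024]], [[0.303, -0.5106, -0.0066], [0.4689, -0.0822, 0.0008], [0.2605, -0.2589, -0.0067]]]
window [[[0.2078, -0.3277, 0.0206], [0.3154, -0.4289, 0.0228], [0.5511, -0.0973, 0.0231]], [[0.3139, -0.426, 0.0207], [0.2072, -0.3262, 0.0226], [0.5511, -0.099, 0.0232]]]
mat [[[0.4025, -0.2388, -0.0017], [0.495, -0.0792, 0.0026], [0.4938, 0.2259, 0.0075]], [[0.4899, -0.0794, 0.0012]]]
label [[[0.4757, 0.1508, 0.056]], [[0.4823, 0.1505, 0.0587]]]
mat corners [[0.586, -0.023], [0.584, -0.128], [0.403, -0.125], [0.404, -0.023]] [ 0.49413439 -0.07474785  0.004     ]
```

View pics/c.png

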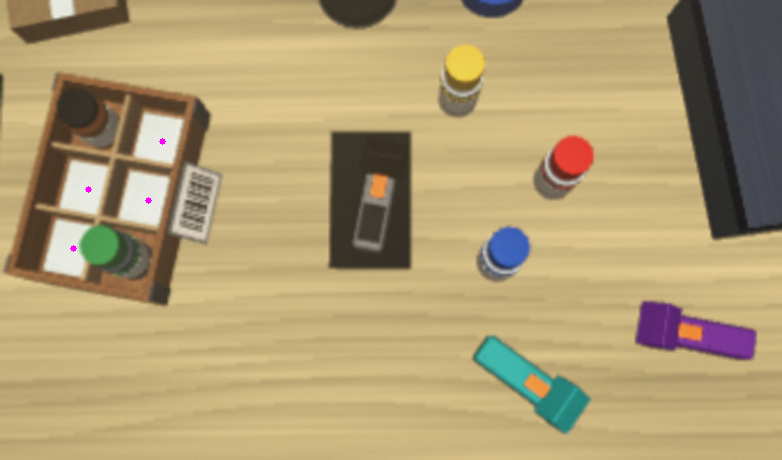

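The magenta marks sit on the four empty white squares, and in the crop the grey scanner is on the mat at (372,210). Yellow is at (463,65) and blue at (508,248); red, teal and purple are the ones to leave alone.

```bash
cat > go.py <<'E'
import sys
from h import *
# go.py x y z yaw_deg ... : targets -> shift (tool axes, mm) and turn (rotation vector, deg) from the present pose
s=observe(); M=R.from_euler('xyz',s['tool_rot']); p=s['tool_pos']
a=np.float64(sys.argv[1:]).reshape(-1,4)
print('at',np.round(p,4),np.round(np.degrees(s['tool_rot']),2),'q',np.round(s['qpos'],2),'open',s['opening'],'grip',s['grip_force'])
for t in a:
    D=M.inv()*R.from_euler('xyz',[180,0,t[3]],degrees=True)
    print(t,'->',np.round(M.inv().apply(t[:3]-p)*1000,1),np.round(D.as_rotvec(degrees=True),2))
E
python3 go.py .4 .35 .292 120 .6365 -.1965 .292 78.5 .6365 -.1965 .169 78.5
```

```text
at [0.1257 0.5098 0.2923] [179.99   0.   166.14] q [ 1.18  0.34  1.52 -0.    1.28 -0.15] open 0.09188693020159258 grip 0.0
[  0.4     0.35    0.292 120.   ] -> [-3.046e+02 -8.940e+01  3.000e-01] [ 1.000e-02 -0.000e+00  4.614e+01]
[ 0.6365 -0.1965  0.292  78.5   ] -> [-6.651e+02 -5.634e+02  2.000e-01] [ 1.000e-02 -0.000e+00  8.764e+01]
[ 0.6365 -0.1965  0.169  78.5   ] -> [-665.1 -563.4  123.2] [ 1.000e-02 -0.000e+00  8.764e+01]
```

Call:
{"method": "arm_command", "body": {"series": [{"x": -100,"y": -85,"rz": 8},{"x": -665,"y": -563,"rz": 87.6},{"x": -665,"y": -563,"rz": 87.6},{"x": -665,"y": -563,"rz": 87.6},{"x": -665,"y": -563,"rz": 87.6},{"x": -665,"y": -563,"rz": 87.6},{"x": -665,"y": -563,"rz": 87.6},{"x": -665,"y": -563,"rz": 87.6},{"x": -665,"y": -563,"rz": 87.6},{"x": -665,"y": -563,"rz": 87.6},{"x": -665,"y": -563,"rz": 87.6},{"x": -665,"y": -563,"rz": 87.6},{"x": -665,"y": -563,"rz": 87.6},{"x": -665,"y": -563,"rz": 87.6},{"x": -665,"y": -563,"rz": 87.6},{"x": -665,"y": -563,"rz": 87.6},{"x": -665,"y": -563,"rz": 87.6},{"x": -665,"y": -563,"rz": 87.6},{"x": -665,"y": -563,"rz": 87.6},{"x": -665,"y": -563,"rz": 87.6}], "hand": 91, "squeeze": 30}}

```text
invalid input
```

```bash
python3 go.py .6365 -.1965 .292 78.5 .6365 -.1965 .169 78.5
```

```text
at [0.1257 0.5098 0.2923] [179.99   0.   166.14] q [ 1.18  0.34  1.52 -0.    1.28 -0.15] open 0.09188693020159258 grip 0.0
[ 0.6365 -0.1965  0.292  78.5   ] -> [-6.651e+02 -5.634e+02  2.000e-01] [ 1.000e-02 -0.000e+00  8.764e+01]
[ 0.6365 -0.1965  0.169  78.5   ] -> [-665.1 -563.4  123.2] [ 1.000e-02 -0.000e+00  8.764e+01]
```

Call:
{"method": "arm_command", "body": {"series": [{"x": -33,"y": -28,"z": 0,"rx": 0,"ry": 0,"rz": 4},{"x": -66,"y": -56,"z": 0,"rx": 0,"ry": 0,"rz": 9}], "hand": 91, "squeeze": 30}}

```text
time: 3.0
tool_pos: [0.1764, 0.439, 0.2919]
tool_rot: [-3.142, 0.0, 2.742]
contact_force: [0.3, 1.3, -0.3]
opening: 0.0907
grip_force: 0.0
```

```bash
python3 go.py .6365 -.1965 .292 78.5 .6365 -.1965 .169 78.5
```

```text
at [0.1764 0.439  0.2919] [-1.7999e+02  1.0000e-02  1.5712e+02] q [ 1.03  0.25  1.66 -0.    1.23 -0.14] open 0.09072236773672844 grip 0.0
[ 0.6365 -0.1965  0.292  78.5   ] -> [-6.710e+02 -4.066e+02  1.000e-01] [0.000e+00 1.000e-02 7.862e+01]
[ 0.6365 -0.1965  0.169  78.5   ] -> [-671.  -406.6  123.1] [0.000e+00 1.000e-02 7.862e+01]
```

Call:
{"method": "arm_command", "body": {"series": [{"x": -671,"y": -407,"z": 0,"rx": 0,"ry": 0,"rz": 78.6},{"x": -671,"y": -407,"z": 0,"rx": 0,"ry": 0,"rz": 78.6},{"x": -671,"y": -407,"z": 0,"rx": 0,"ry": 0,"rz": 78.6},{"x": -671,"y": -407,"z": 0,"rx": 0,"ry": 0,"rz": 78.6},{"x": -671,"y": -407,"z": 0,"rx": 0,"ry": 0,"rz": 78.6},{"x": -671,"y": -407,"z": 0,"rx": 0,"ry": 0,"rz": 78.6},{"x": -671,"y": -407,"z": 0,"rx": 0,"ry": 0,"rz": 78.6},{"x": -671,"y": -407,"z": 0,"rx": 0,"ry": 0,"rz": 78.6},{"x": -671,"y": -407,"z": 0,"rx": 0,"ry": 0,"rz": 78.6},{"x": -671,"y": -407,"z": 0,"rx": 0,"ry": 0,"rz": 78.6},{"x": -671,"y": -407,"z": 0,"rx": 0,"ry": 0,"rz": 78.6},{"x": -671,"y": -407,"z": 0,"rx": 0,"ry": 0,"rz": 78.6},{"x": -671,"y": -407,"z": 0,"rx": 0,"ry": 0,"rz": 78.6},{"x": -671,"y": -407,"z": 0,"rx": 0,"ry": 0,"rz": 78.6},{"x": -671,"y": -407,"z": 0,"rx": 0,"ry": 0,"rz": 78.6},{"x": -671,"y": -407,"z": 0,"rx": 0,"ry": 0,"rz": 78.6},{"x": -671,"y": -407,"z": 0,"rx": 0,"ry": 0,"rz": 78.6},{"x": -671,"y": -407,"z": 0,"rx": 0,"ry": 0,"rz": 78.6}]}}

```text
time: 4.8
tool_pos: [0.6364, -0.1965, 0.2911]
tool_rot: [-3.14, -0.001, 1.37]
contact_force: [-0.5, 0.9, -0.1]
opening: 0.0914
grip_force: 0.0
```

```bash
python3 go.py .6365 -.1965 .292 78.5 .6365 -.1965 .169 78.5
```

```text
at [ 0.6364 -0.1965  0.2911] [-1.799e+02 -4.000e-02  7.848e+01] q [-0.41  0.61  1.08  0.    1.45 -0.21] open 0.09140366517559848 grip 0.0
[ 0.6365 -0.1965  0.292  78.5   ] -> [-0.   0.1 -0.9] [-0.1  -0.04 -0.02]
[ 0.6365 -0.1965  0.169  78.5   ] -> [-1.000e-01  3.000e-01  1.221e+02] [-0.1  -0.04 -0.02]
```

Call:
{"method": "arm_command", "body": {"series": [{"x": 0,"y": 0,"z": 40,"rx": 0,"ry": 0,"rz": 0},{"x": 0,"y": 0,"z": 80,"rx": 0,"ry": 0,"rz": 0},{"x": 0,"y": 0,"z": 110,"rx": 0,"ry": 0,"rz": 0},{"x": 0,"y": 0,"z": 123,"rx": 0,"ry": 0,"rz": 0},{"x": 0,"y": 0,"z": 123,"rx": 0,"ry": 0,"rz": 0}]}}

```text
time: 5.3
tool_pos: [0.6358, -0.1947, 0.168]
tool_rot: [-3.138, -0.001, 1.372]
contact_force: [0.7, 0.3, 0.2]
opening: 0.0913
grip_force: 0.0
```

Call:
{"method": "arm_command", "body": {"series": [{"x": 0,"y": 0,"z": 0,"rx": 0,"ry": 0,"rz": 0},{"x": 0,"y": 0,"z": 0,"rx": 0,"ry": 0,"rz": 0},{"x": 0,"y": 0,"z": 0,"rx": 0,"ry": 0,"rz": 0},{"x": 0,"y": 0,"z": 0,"rx": 0,"ry": 0,"rz": 0},{"x": 0,"y": 0,"z": 0,"rx": 0,"ry": 0,"rz": 0},{"x": 0,"y": 0,"z": 0,"rx": 0,"ry": 0,"rz": 0}], "hand": 30, "squeeze": 30}}

```text
time: 5.9
tool_pos: [0.6364, -0.1961, 0.1694]
tool_rot: [-3.141, -0.0, 1.371]
contact_force: [-0.7, 0.0, -2.1]
opening: 0.0481
grip_force: 30.2
```

Call:
{"method": "arm_command", "body": {"series": [{"x": 0,"y": 0,"z": -15,"rx": 0,"ry": 0,"rz": 0},{"x": 0,"y": 0,"z": -45,"rx": 0,"ry": 0,"rz": 0},{"x": 0,"y": 0,"z": -85,"rx": 0,"ry": 0,"rz": 0},{"x": 15,"y": -5,"z": -120,"rx": 0,"ry": 0,"rz": 0},{"x": 45,"y": -16,"z": -140,"rx": 0,"ry": 0,"rz": 0},{"x": 85,"y": -31,"z": -145,"rx": 0,"ry": 0,"rz": 0},{"x": 127,"y": -46,"z": -145,"rx": 0,"ry": 0,"rz": 0},{"x": 169,"y": -61,"z": -145,"rx": 0,"ry": 0,"rz": 0},{"x": 211,"y": -76,"z": -145,"rx": 0,"ry": 0,"rz": 0},{"x": 253,"y": -91,"z": -145,"rx": 0,"ry": 0,"rz": 0},{"x": 295,"y": -106,"z": -145,"rx": 0,"ry": 0,"rz": 0},{"x": 330,"y": -119,"z": -145,"rx": 0,"ry": 0,"rz": 0},{"x": 358,"y": -129,"z": -145,"rx": 0,"ry": 0,"rz": 0},{"x": 376,"y": -136,"z": -145,"rx": 0,"ry": 0,"rz": 0},{"x": 386,"y": -139,"z": -145,"rx": 0,"ry": 0,"rz": 0},{"x": 386,"y": -139,"z": -145,"rx": 0,"ry": 0,"rz": 0},{"x": 386,"y": -139,"z": -145,"rx": 0,"ry": 0,"rz": 0}]}}

```text
time: 7.6
tool_pos: [0.5772, 0.209, 0.3139]
tool_rot: [-3.141, 0.001, 1.37]
contact_force: [-0.5, -0.1, -2.8]
opening: 0.0482
grip_force: 29.8
```

```bash
python3 go.py .577 .2092 .314 78.5
python3 - <<'E'
from h import *
ps=[read_camera(n) for n in('scene','top')]
cv2.imwrite('pics/d.png',np.hstack([cv2.resize(ps[0]['pixels'][100:300,312:512],None,fx=2,fy=2),cv2.resize(ps[1]['pixels'][80:280,60:260],None,fx=2,fy=2)]))
E
```

```text
at [0.5772 0.209  0.3139] [-1.7998e+02  4.0000e-02  7.8520e+01] q [ 0.22  0.5   1.22 -0.    1.42  0.42] open 0.04821886629202214 grip 29.795742630958557
[ 0.577   0.2092  0.314  78.5   ] -> [ 0.1 -0.2 -0.1] [-0.02  0.04  0.02]
```

View pics/d.png

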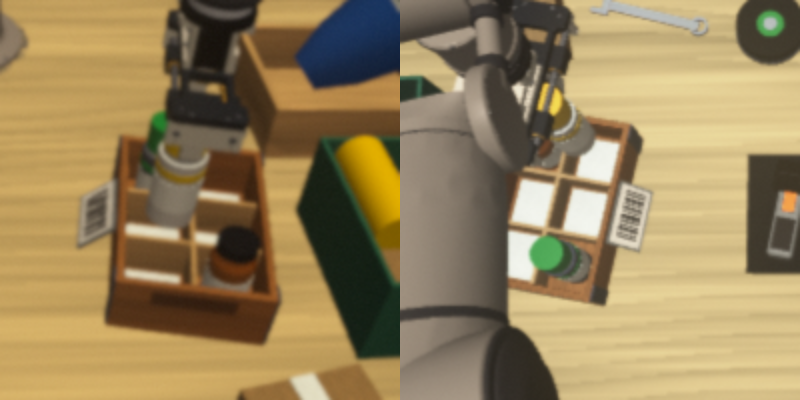

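The yellow can hangs upright above the crate: left half at (178,185), right half at (575,125) by the near-right cell. I'll lower it, slowly at the end.

Call:
{"method": "arm_command", "body": {"series": [{"x": 0,"y": 0,"z": 15,"rx": 0,"ry": 0,"rz": 0},{"x": 0,"y": 0,"z": 40,"rx": 0,"ry": 0,"rz": 0},{"x": 0,"y": 0,"z": 70,"rx": 0,"ry": 0,"rz": 0},{"x": 0,"y": 0,"z": 95,"rx": 0,"ry": 0,"rz": 0},{"x": 0,"y": 0,"z": 112,"rx": 0,"ry": 0,"rz": 0},{"x": 0,"y": 0,"z": 122,"rx": 0,"ry": 0,"rz": 0},{"x": 0,"y": 0,"z": 127,"rx": 0,"ry": 0,"rz": 0},{"x": 0,"y": 0,"z": 130,"rx": 0,"ry": 0,"rz": 0},{"x": 0,"y": 0,"z": 132,"rx": 0,"ry": 0,"rz": 0},{"x": 0,"y": 0,"z": 132,"rx": 0,"ry": 0,"rz": 0}]}}

```text
time: 8.7
tool_pos: [0.5773, 0.2098, 0.1828]
tool_rot: [3.141, -0.0, 1.371]
contact_force: [-0.6, 0.4, -3.4]
opening: 0.0476
grip_force: 29.8
```

Call:
{"method": "arm_command", "body": {"series": [{"x": 0,"y": 0,"z": 1,"rx": 0,"ry": 0,"rz": 0},{"x": 0,"y": 0,"z": 2,"rx": 0,"ry": 0,"rz": 0},{"x": 0,"y": 0,"z": 2,"rx": 0,"ry": 0,"rz": 0},{"x": 0,"y": 0,"z": 2,"rx": 0,"ry": 0,"rz": 0}]}}

```text
time: 9.1
tool_pos: [0.577, 0.2099, 0.1803]
tool_rot: [3.141, -0.0, 1.371]
contact_force: [-0.2, 1.4, -3.3]
opening: 0.048
grip_force: 29.8
```

Call:
{"method": "arm_command", "body": {"series": [{"x": 0,"y": 0,"z": 0.7,"rx": 0,"ry": 0,"rz": 0},{"x": 0,"y": 0,"z": 1.4,"rx": 0,"ry": 0,"rz": 0},{"x": 0,"y": 0,"z": 1.4,"rx": 0,"ry": 0,"rz": 0},{"x": 0,"y": 0,"z": 1.4,"rx": 0,"ry": 0,"rz": 0}]}}

```text
time: 9.5
tool_pos: [0.5771, 0.21, 0.1793]
tool_rot: [3.141, -0.0, 1.371]
contact_force: [-1.4, 1.0, 1.9]
opening: 0.0478
grip_force: 29.8
```

Call:
{"method": "arm_command", "body": {"series": [{"x": 0,"y": 0,"z": 0,"rx": 0,"ry": 0,"rz": 0},{"x": 0,"y": 0,"z": 0,"rx": 0,"ry": 0,"rz": 0},{"x": 0,"y": 0,"z": 0,"rx": 0,"ry": 0,"rz": 0},{"x": 0,"y": 0,"z": 0,"rx": 0,"ry": 0,"rz": 0},{"x": 0,"y": 0,"z": -10,"rx": 0,"ry": 0,"rz": 0},{"x": 0,"y": 0,"z": -35,"rx": 0,"ry": 0,"rz": 0},{"x": 0,"y": 0,"z": -75,"rx": 0,"ry": 0,"rz": 0},{"x": 0,"y": 0,"z": -105,"rx": 0,"ry": 0,"rz": 0},{"x": -40,"y": -6,"z": -115,"rx": 0,"ry": 0,"rz": 0},{"x": -85,"y": -14,"z": -115,"rx": 0,"ry": 0,"rz": 0}], "hand": 85}}

```text
time: 10.5
tool_pos: [0.547, 0.1295, 0.2967]
tool_rot: [3.136, -0.002, 1.374]
contact_force: [0.2, -0.5, -0.4]
opening: 0.085
grip_force: 0.0
```

```bash
python3 go.py .4065 -.2425 .292 78.5
```

```text
at [0.547  0.1295 0.2967] [ 1.7968e+02 -1.0000e-01  7.8700e+01] q [0.1  0.4  1.42 0.   1.31 0.29] open 0.08498278247902079 grip 0.0
[ 0.4065 -0.2425  0.292  78.5   ] -> [-392.3  -64.9    3.6] [ 0.32 -0.1   0.2 ]
```

Call:
{"method": "arm_command", "body": {"series": [{"x": -48,"y": -8,"z": 0,"rx": 0,"ry": 0,"rz": 0},{"x": -96,"y": -16,"z": 0,"rx": 0,"ry": 0,"rz": 0},{"x": -144,"y": -23,"z": 0,"rx": 0,"ry": 0,"rz": 0},{"x": -192,"y": -31,"z": 0,"rx": 0,"ry": 0,"rz": 0},{"x": -240,"y": -39,"z": 0,"rx": 0,"ry": 0,"rz": 0},{"x": -288,"y": -47,"z": 0,"rx": 0,"ry": 0,"rz": 0},{"x": -336,"y": -54,"z": 0,"rx": 0,"ry": 0,"rz": 0},{"x": -372,"y": -60,"z": 0,"rx": 0,"ry": 0,"rz": 0},{"x": -391.5,"y": -63,"z": 0,"rx": 0,"ry": 0,"rz": 0},{"x": -391.5,"y": -63,"z": 0,"rx": 0,"ry": 0,"rz": 0},{"x": -391.5,"y": -63,"z": 0,"rx": 0,"ry": 0,"rz": 0}], "hand": 91}}

```text
time: 11.6
tool_pos: [0.4069, -0.2418, 0.2943]
tool_rot: [3.141, -0.0, 1.37]
contact_force: [0.0, 0.1, -0.7]
opening: 0.0913
grip_force: 0.0
```

```bash
python3 go.py .4065 -.2425 .169 78.5
```

```text
at [ 0.4069 -0.2418  0.2943] [ 1.7996e+02 -1.0000e-02  7.8480e+01] q [-0.7   0.25  1.66  0.    1.24 -0.5 ] open 0.09125432161077729 grip 0.0
[ 0.4065 -0.2425  0.169  78.5   ] -> [ -0.8  -0.4 125.3] [ 0.04 -0.01 -0.02]
```

Call:
{"method": "arm_command", "body": {"series": [{"x": 0,"y": 0,"z": 40,"rx": 0,"ry": 0,"rz": 0},{"x": 0,"y": 0,"z": 80,"rx": 0,"ry": 0,"rz": 0},{"x": 0,"y": 0,"z": 112,"rx": 0,"ry": 0,"rz": 0},{"x": 0,"y": 0,"z": 125,"rx": 0,"ry": 0,"rz": 0},{"x": 0,"y": 0,"z": 125,"rx": 0,"ry": 0,"rz": 0}]}}

```text
time: 12.1
tool_pos: [0.4067, -0.2399, 0.1672]
tool_rot: [-3.138, -0.002, 1.373]
contact_force: [0.6, -0.6, 1.2]
opening: 0.0911
grip_force: 0.0
```

Call:
{"method": "arm_command", "body": {"series": [{"x": 0,"y": 0,"z": 0,"rx": 0,"ry": 0,"rz": 0},{"x": 0,"y": 0,"z": 0,"rx": 0,"ry": 0,"rz": 0},{"x": 0,"y": 0,"z": 0,"rx": 0,"ry": 0,"rz": 0},{"x": 0,"y": 0,"z": 0,"rx": 0,"ry": 0,"rz": 0},{"x": 0,"y": 0,"z": 0,"rx": 0,"ry": 0,"rz": 0},{"x": 0,"y": 0,"z": 0,"rx": 0,"ry": 0,"rz": 0}], "hand": 30, "squeeze": 30}}

```text
time: 12.7
tool_pos: [0.4068, -0.2419, 0.169]
tool_rot: [-3.142, -0.0, 1.371]
contact_force: [-1.3, 0.3, -1.9]
opening: 0.0476
grip_force: 27.4
```

```bash
python3 go.py .48 0 .35 78.5 .4292 .3251 .35 78.5
```

```text
at [ 0.4068 -0.2419  0.169 ] [-180.     -0.     78.54] q [-0.7   0.4   1.83  0.    0.91 -0.5 ] open 0.047644450417630935 grip 27.435644567012787
[ 0.48  0.    0.35 78.5 ] -> [ 251.6   23.6 -181. ] [-0.   -0.    0.04]
[ 0.4292  0.3251  0.35   78.5   ] -> [ 560.1  -90.7 -181. ] [-0.   -0.    0.04]
```

Call:
{"method": "arm_command", "body": {"series": [{"x": 0,"y": 0,"z": -15,"rx": 0,"ry": 0,"rz": 0},{"x": 0,"y": 0,"z": -45,"rx": 0,"ry": 0,"rz": 0},{"x": 0,"y": 0,"z": -85,"rx": 0,"ry": 0,"rz": 0},{"x": 0,"y": 0,"z": -125,"rx": 0,"ry": 0,"rz": 0},{"x": 20,"y": 2,"z": -155,"rx": 0,"ry": 0,"rz": 0},{"x": 50,"y": 5,"z": -172,"rx": 0,"ry": 0,"rz": 0},{"x": 90,"y": 9,"z": -181,"rx": 0,"ry": 0,"rz": 0},{"x": 132,"y": 13,"z": -181,"rx": 0,"ry": 0,"rz": 0},{"x": 174,"y": 17,"z": -181,"rx": 0,"ry": 0,"rz": 0},{"x": 216,"y": 18,"z": -181,"rx": 0,"ry": 0,"rz": 0},{"x": 258,"y": 14,"z": -181,"rx": 0,"ry": 0,"rz": 0},{"x": 300,"y": 4,"z": -181,"rx": 0,"ry": 0,"rz": 0},{"x": 342,"y": -10,"z": -181,"rx": 0,"ry": 0,"rz": 0},{"x": 384,"y": -26,"z": -181,"rx": 0,"ry": 0,"rz": 0},{"x": 426,"y": -42,"z": -181,"rx": 0,"ry": 0,"rz": 0},{"x": 468,"y": -58,"z": -181,"rx": 0,"ry": 0,"rz": 0},{"x": 506,"y": -72,"z": -181,"rx": 0,"ry": 0,"rz": 0},{"x": 536,"y": -82,"z": -181,"rx": 0,"ry": 0,"rz": 0},{"x": 554,"y": -88,"z": -181,"rx": 0,"ry": 0,"rz": 0},{"x": 560,"y": -91,"z": -181,"rx": 0,"ry": 0,"rz": 0}]}}

```text
time: 14.7
tool_pos: [0.4282, 0.3266, 0.349]
tool_rot: [-3.14, 0.001, 1.373]
contact_force: [0.5, -0.4, -2.7]
opening: 0.0479
grip_force: 29.9
```

Call:
{"method": "arm_command", "body": {"series": [{"x": 0,"y": 0,"z": 0,"rx": 0,"ry": 0,"rz": 0},{"x": 0,"y": 0,"z": 0,"rx": 0,"ry": 0,"rz": 0}]}}

```text
time: 14.9
tool_pos: [0.4291, 0.3241, 0.3496]
tool_rot: [-3.141, 0.001, 1.37]
contact_force: [0.2, -0.3, -2.7]
opening: 0.0473
grip_force: 29.9
```

```bash
python3 go.py .4292 .3251 .179 78.5
python3 - <<'E'
from h import *
p=read_camera('scene')
print([(np.round(d['point'],3),d['confidence']) for d in mark_of(p,'can_yellow')])
cv2.imwrite('pics/e.png',cv2.resize(p['pixels'][100:300,312:512],None,fx=2.5,fy=2.5))
E
```

```text
at [0.4291 0.3241 0.3496] [-1.7999e+02  5.0000e-02  7.8510e+01] q [ 0.5   0.33  1.38 -0.    1.43  0.71] open 0.047337350467357826 grip 29.90573287010193
[ 0.4292  0.3251  0.179  78.5   ] -> [  1.1  -0.  170.6] [-0.01  0.05  0.01]
[(array([0.576, 0.206, 0.01 ]), 0.6)]
```

View pics/e.png

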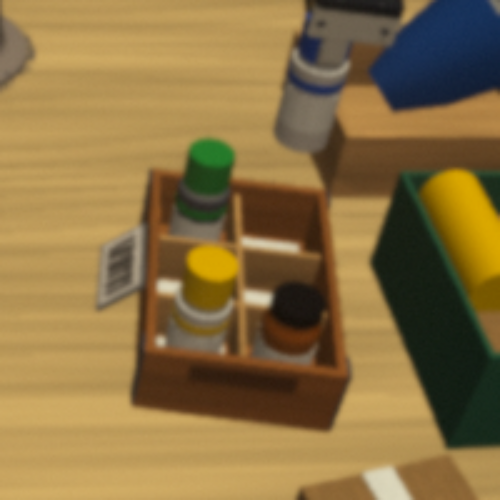

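The yellow can stands upright in its cell at crop (205,300), beside the jar at (290,325). The blue can hangs upright above the far-right empty cell at (310,105).

Call:
{"method": "arm_command", "body": {"series": [{"x": 0,"y": 0,"z": 15,"rx": 0,"ry": 0,"rz": 0},{"x": 0,"y": 0,"z": 45,"rx": 0,"ry": 0,"rz": 0},{"x": 0,"y": 0,"z": 80,"rx": 0,"ry": 0,"rz": 0},{"x": 0,"y": 0,"z": 115,"rx": 0,"ry": 0,"rz": 0},{"x": 0,"y": 0,"z": 140,"rx": 0,"ry": 0,"rz": 0},{"x": 0,"y": 0,"z": 155,"rx": 0,"ry": 0,"rz": 0},{"x": 0,"y": 0,"z": 163,"rx": 0,"ry": 0,"rz": 0},{"x": 0,"y": 0,"z": 167,"rx": 0,"ry": 0,"rz": 0},{"x": 0,"y": 0,"z": 169,"rx": 0,"ry": 0,"rz": 0},{"x": 0,"y": 0,"z": 169,"rx": 0,"ry": 0,"rz": 0},{"x": 0,"y": 0,"z": 169,"rx": 0,"ry": 0,"rz": 0}]}}

```text
time: 16.1
tool_pos: [0.4293, 0.3252, 0.1817]
tool_rot: [3.14, -0.001, 1.371]
contact_force: [0.0, -0.5, -2.9]
opening: 0.0474
grip_force: 29.9
```

Call:
{"method": "arm_command", "body": {"series": [{"x": 0,"y": 0,"z": 1,"rx": 0,"ry": 0,"rz": 0},{"x": 0,"y": 0,"z": 1.7,"rx": 0,"ry": 0,"rz": 0},{"x": 0,"y": 0,"z": 1.7,"rx": 0,"ry": 0,"rz": 0},{"x": 0,"y": 0,"z": 1.7,"rx": 0,"ry": 0,"rz": 0}]}}

```text
time: 16.5
tool_pos: [0.429, 0.3251, 0.1792]
tool_rot: [3.142, -0.0, 1.371]
contact_force: [-0.4, -0.1, -3.4]
opening: 0.0477
grip_force: 29.9
```

Call:
{"method": "arm_command", "body": {"series": [{"x": 0,"y": 0,"z": 0.7,"rx": 0,"ry": 0,"rz": 0},{"x": 0,"y": 0,"z": 1.3,"rx": 0,"ry": 0,"rz": 0},{"x": 0,"y": 0,"z": 1.3,"rx": 0,"ry": 0,"rz": 0},{"x": 0,"y": 0,"z": 1.3,"rx": 0,"ry": 0,"rz": 0}]}}

```text
time: 16.9
tool_pos: [0.429, 0.3253, 0.1789]
tool_rot: [3.141, -0.001, 1.371]
contact_force: [-1.2, 0.3, 6.0]
opening: 0.0474
grip_force: 29.9
```

Call:
{"method": "arm_command", "body": {"series": [{"x": 0,"y": 0,"z": 0,"rx": 0,"ry": 0,"rz": 0},{"x": 0,"y": 0,"z": 0,"rx": 0,"ry": 0,"rz": 0},{"x": 0,"y": 0,"z": 0,"rx": 0,"ry": 0,"rz": 0},{"x": 0,"y": 0,"z": 0,"rx": 0,"ry": 0,"rz": 0},{"x": 0,"y": 0,"z": -10,"rx": 0,"ry": 0,"rz": 0},{"x": 0,"y": 0,"z": -35,"rx": 0,"ry": 0,"rz": 0},{"x": 0,"y": 0,"z": -75,"rx": 0,"ry": 0,"rz": 0},{"x": 0,"y": 0,"z": -105,"rx": 0,"ry": 0,"rz": 0},{"x": 0,"y": 0,"z": -115,"rx": 0,"ry": 0,"rz": 0},{"x": 0,"y": 0,"z": -115,"rx": 0,"ry": 0,"rz": 0}], "hand": 85}}

```text
time: 17.9
tool_pos: [0.4294, 0.3253, 0.2945]
tool_rot: [3.139, -0.002, 1.371]
contact_force: [0.1, 0.5, -0.1]
opening: 0.0848
grip_force: 0.0
```

```bash
cat > sc.py <<'E'
from h import *
p=read_camera('top'); t=p['pixels']
for q in ('can_yellow','can_blue','scanner','window'):
    print(q,[(np.round(d['point'],4).tolist(),round(d['confidence'],2)) for d in mark_of(p,q)])
m=trace(p,'scanner')
# handle and window from pixels: grey handle edges
x0,y0=232,155; im=cv2.resize(t[y0:y0+65,x0:x0+40],None,fx=8,fy=8,interpolation=cv2.INTER_CUBIC)
def draw(o,yaw):
    Rz=R.from_euler('z',yaw,degrees=True)
    for z,P in ((36,[(-55,-20),(-55,20),(40,20),(40,-20)]),(61,[(40,-28),(40,28),(96,28),(96,-28)])):
        W=Rz.apply([(a/1e3,b/1e3,z/1e3) for a,b in P])+np.array([*o,.004]); u=(proj(p,W)-[x0,y0]+.5)*8-.5
        cv2.polylines(im,[np.int32(u)],True,(0,255,0) if z==36 else (255,0,255),1)
import sys
a=[float(v) for v in sys.argv[1:]]; draw(a[:2],a[2])
cv2.imwrite(f'pics/{sys.argv[0][:-3]}_{int(observe()["time"]*100)}.png',np.clip(im.astype(int)*2,0,255).astype('uint8'))
E
python3 sc.py .472 -.0845 -10 ; ls pics; python3 go.py .4785 -.0855 .29 -10
```

```text
can_yellow [([0.5751, 0.2117, 0.0073], 0.83), ([0.4939, 0.226, 0.0104], 0.31)]
can_blue [([0.4272, 0.3216, 0.009], 0.92)]
scanner [([0.2615, -0.2585, -0.0023], 0.8), ([0.4689, -0.0826, 0.0024], 0.74), ([0.5757, 0.2119, 0.0132], 0.74), ([0.4274, 0.3225, 0.0065], 0.71), ([0.305, -0.5091, -0.0054], 0.6)]
window [([0.5528, -0.0996, 0.0232], 0.66), ([0.3154, -0.4236, 0.02], 0.63), ([0.2069, -0.3281, 0.0235], 0.59)]
a.png
b.png
c.png
d.png
e.png
sc_1820.png
at [0.4286 0.3248 0.2914] [-1.7988e+02  1.0000e-01  7.8540e+01] q [0.51 0.37 1.49 0.   1.29 0.71] open 0.08522495950597911 grip 0.0
[  0.4785  -0.0855   0.29   -10.    ] -> [-392.2  130.4    1.8] [-2.000e-02  1.700e-01  8.854e+01]
```

View pics/sc_1820.png

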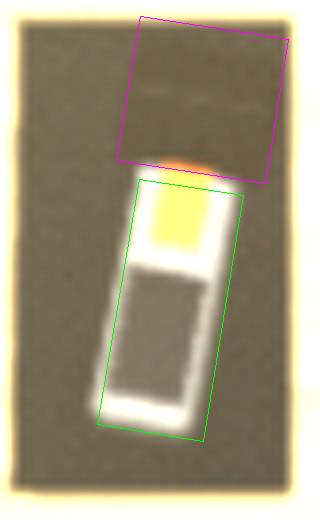

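Call:
{"method": "arm_command", "body": {"series": [{"x": -40,"y": 13,"z": 0,"rx": 0,"ry": 0,"rz": 8},{"x": -82,"y": 27,"z": 0,"rx": 0,"ry": 0,"rz": 16},{"x": -124,"y": 41,"z": 0,"rx": 0,"ry": 0,"rz": 24},{"x": -166,"y": 55,"z": 0,"rx": 0,"ry": 0,"rz": 32},{"x": -208,"y": 69,"z": 0,"rx": 0,"ry": 0,"rz": 40},{"x": -250,"y": 83,"z": 0,"rx": 0,"ry": 0,"rz": 48},{"x": -292,"y": 97,"z": 0,"rx": 0,"ry": 0,"rz": 56},{"x": -334,"y": 111,"z": 0,"rx": 0,"ry": 0,"rz": 64},{"x": -370,"y": 123,"z": 0,"rx": 0,"ry": 0,"rz": 72},{"x": -392,"y": 130,"z": 0,"rx": 0,"ry": 0,"rz": 80},{"x": -392,"y": 130,"z": 0,"rx": 0,"ry": 0,"rz": 88.5},{"x": -392,"y": 130,"z": 0,"rx": 0,"ry": 0,"rz": 88.5},{"x": -392,"y": 130,"z": 0,"rx": 0,"ry": 0,"rz": 88.5}], "hand": 80}}

```text
time: 19.5
tool_pos: [0.4783, -0.0847, 0.2923]
tool_rot: [-3.141, 0.001, -0.17]
contact_force: [-0.5, 0.3, -0.1]
opening: 0.08
grip_force: 0.0
```

The overlay puts the grey scanner at yaw −10°, about 2–3 mm further +x and +y than drawn: its handle corner is at (97,410), against the drawn (97,424). I'll shift for that and descend.

Call:
{"method": "arm_command", "body": {"series": [{"x": 3.5,"y": -1.3,"z": 20,"rx": 0,"ry": 0,"rz": 0},{"x": 3.5,"y": -1.3,"z": 60,"rx": 0,"ry": 0,"rz": 0},{"x": 3.5,"y": -1.3,"z": 105,"rx": 0,"ry": 0,"rz": 0},{"x": 3.5,"y": -1.3,"z": 145,"rx": 0,"ry": 0,"rz": 0},{"x": 3.5,"y": -1.3,"z": 170,"rx": 0,"ry": 0,"rz": 0},{"x": 3.5,"y": -1.3,"z": 185,"rx": 0,"ry": 0,"rz": 0},{"x": 3.5,"y": -1.3,"z": 185,"rx": 0,"ry": 0,"rz": 0},{"x": 3.5,"y": -1.3,"z": 185,"rx": 0,"ry": 0,"rz": 0}]}}

```text
time: 20.3
tool_pos: [0.4824, -0.0838, 0.1081]
tool_rot: [-3.141, 0.0, -0.171]
contact_force: [-0.6, -0.2, 0.7]
opening: 0.0804
grip_force: 0.0
```

```bash
python3 go.py .482 -.084 .073 -10
```

```text
at [ 0.4824 -0.0838  0.1081] [-179.99    0.     -9.79] q [-0.33  0.52  1.85  0.    0.78  1.41] open 0.08035343107361945 grip 0.0
[  0.482  -0.084   0.073 -10.   ] -> [-0.4  0.2 35.1] [-0.01  0.    0.21]
```

Call:
{"method": "arm_command", "body": {"series": [{"x": 0,"y": 0,"z": 10,"rx": 0,"ry": 0,"rz": 0},{"x": 0,"y": 0,"z": 20,"rx": 0,"ry": 0,"rz": 0},{"x": 0,"y": 0,"z": 28,"rx": 0,"ry": 0,"rz": 0},{"x": 0,"y": 0,"z": 32,"rx": 0,"ry": 0,"rz": 0},{"x": 0,"y": 0,"z": 34,"rx": 0,"ry": 0,"rz": 0},{"x": 0,"y": 0,"z": 34,"rx": 0,"ry": 0,"rz": 0},{"x": 0,"y": 0,"z": 34,"rx": 0,"ry": 0,"rz": 0}]}}

```text
time: 21.0
tool_pos: [0.4824, -0.0844, 0.074]
tool_rot: [-3.142, -0.0, -0.174]
contact_force: [-0.1, 0.2, -0.6]
opening: 0.0798
grip_force: 0.0
```

Call:
{"method": "arm_command", "body": {"series": [{"x": 0,"y": 0,"z": 0,"rx": 0,"ry": 0,"rz": 0},{"x": 0,"y": 0,"z": 0,"rx": 0,"ry": 0,"rz": 0},{"x": 0,"y": 0,"z": 0,"rx": 0,"ry": 0,"rz": 0},{"x": 0,"y": 0,"z": 0,"rx": 0,"ry": 0,"rz": 0},{"x": 0,"y": 0,"z": 0,"rx": 0,"ry": 0,"rz": 0},{"x": 0,"y": 0,"z": 0,"rx": 0,"ry": 0,"rz": 0},{"x": 0,"y": 0,"z": 0,"rx": 0,"ry": 0,"rz": 0}], "hand": 25, "squeeze": 40}}

```text
time: 21.7
tool_pos: [0.4822, -0.0842, 0.0738]
tool_rot: [-3.141, 0.0, -0.174]
contact_force: [0.1, 0.1, 0.9]
opening: 0.0401
grip_force: 39.8
```

```bash
python3 go.py .482 -.084 .25 -10
```

```text
at [ 0.4822 -0.0842  0.0738] [-1.7999e+02  1.0000e-02 -9.9500e+00] q [-0.33  0.58  1.87  0.    0.7   1.41] open 0.04012567493769648 grip 39.802756905555725
[  0.482  -0.084   0.25  -10.   ] -> [  -0.2   -0.2 -176.2] [-0.01  0.01  0.05]
```

Call:
{"method": "arm_command", "body": {"series": [{"x": 0,"y": 0,"z": -8,"rx": 0,"ry": 0,"rz": 0},{"x": 0,"y": 0,"z": -25,"rx": 0,"ry": 0,"rz": 0},{"x": 0,"y": 0,"z": -50,"rx": 0,"ry": 0,"rz": 0},{"x": -4,"y": -3,"z": -80,"rx": 0,"ry": 0,"rz": -4},{"x": -8,"y": -6,"z": -105,"rx": 0,"ry": 0,"rz": -10},{"x": -12,"y": -10,"z": -117,"rx": 0,"ry": 0,"rz": -17},{"x": -16,"y": -13,"z": -120,"rx": 0,"ry": 0,"rz": -24},{"x": -20,"y": -16,"z": -120,"rx": 0,"ry": 0,"rz": -31},{"x": -24,"y": -19,"z": -120,"rx": 0,"ry": 0,"rz": -38},{"x": -28,"y": -22,"z": -120,"rx": 0,"ry": 0,"rz": -45},{"x": -32,"y": -26,"z": -120,"rx": 0,"ry": 0,"rz": -52},{"x": -36,"y": -29,"z": -120,"rx": 0,"ry": 0,"rz": -59},{"x": -40,"y": -32,"z": -120,"rx": 0,"ry": 0,"rz": -66},{"x": -43,"y": -34,"z": -120,"rx": 0,"ry": 0,"rz": -73},{"x": -46,"y": -36,"z": -120,"rx": 0,"ry": 0,"rz": -80},{"x": -48,"y": -38,"z": -120,"rx": 0,"ry": 0,"rz": -85},{"x": -48,"y": -38,"z": -120,"rx": 0,"ry": 0,"rz": -88.5},{"x": -48,"y": -38,"z": -120,"rx": 0,"ry": 0,"rz": -88.5},{"x": -48,"y": -38,"z": -120,"rx": 0,"ry": 0,"rz": -88.5}]}}

```text
time: 23.6
tool_pos: [0.4414, -0.0386, 0.194]
tool_rot: [3.141, -0.0, 1.369]
contact_force: [0.3, 0.7, -1.1]
opening: 0.0398
grip_force: 39.8
```

```bash
python3 go.py .4529 .0206 .1644 78.5
cat > w.py <<'E'
from h import *
s=observe(); M=R.from_euler('xyz',s['tool_rot'])
ps=[read_camera(n) for n in('scene','top')]
# expected window/origin from TCP (x +75, z: 49.8 below TCP; origin x -8, z 69.8)
print('expected win',np.round(s['tool_pos']+M.apply([.075,0,.0498]),4),'orig',np.round(s['tool_pos']+M.apply([-.008,0,.0698]),4))
for p in ps:
    for q in ('window','scanner','label'):
        print(q,[(np.round(d['point'],4).tolist(),round(d['confidence'],2)) for d in mark_of(p,q)])
cv2.imwrite('pics/w%d.png'%(s['time']*10),np.hstack([cv2.resize(p['pixels'][a:a+150,b:b+150],None,fx=2.6,fy=2.6) for p,a,b in zip(ps,(110,250),(110,140))]))
E
python3 w.py; ls pics
```

```text
at [ 0.4414 -0.0386  0.194 ] [179.99  -0.    78.45] q [-0.26  0.31  1.88  0.    0.95 -0.06] open 0.03983523093990688 grip 39.802680015563965
[4.529e-01 2.060e-02 1.644e-01 7.850e+01] -> [60.3 -0.6 29.6] [ 0.01 -0.   -0.05]
expected win [0.4565 0.0349 0.1442] orig [ 0.4398 -0.0464  0.1242]
window [([0.3178, -0.428, 0.0216], 0.93), ([0.456, 0.032, 0.1465], 0.77), ([0.2117, -0.3265, 0.0196], 0.72)]
scanner [([0.2558, -0.2576, -0.0003], 0.81), ([0.3005, -0.5114, -0.0028], 0.76), ([0.4432, -0.0462, 0.1232], 0.57)]
label [([0.4781, 0.15, 0.0574], 0.87), ([0.4977, 0.2275, 0.0108], 0.53)]
window [([0.314, -0.4247, 0.0196], 0.77), ([0.2083, -0.3272, 0.0218], 0.69), ([0.4576, 0.0337, 0.146], 0.61), ([0.5745, 0.2109, 0.0117], 0.27)]
scanner [([0.3049, -0.5081, -0.0058], 0.9), ([0.4363, -0.049, 0.1215], 0.87), ([0.2617, -0.259, -0.0012], 0.6)]
label [([0.4808, 0.1527, 0.0571], 0.68), ([0.4955, 0.2236, 0.0122], 0.41)]
a.png
b.png
c.png
d.png
e.png
sc_1820.pngTraceback (most recent call last):
  File "w.py", line 9, in <module>
    cv2.imwrite('pics/w%d.png'%(s['time']*10),np.hstack([cv2.resize(p['pixels'][a:a+150,b:b+150],None,fx=2.6,fy=2.6) for p,a,b in zip(ps,(110,250),(110,140))]))
                                              ~~~~~~~~~^^^^^^^^^^^^^^^^^^^^^^^^^^^^^^^^^^^^^^^^^^^^^^^^^^^^^^^^^^^^^^^^^^^^^^^^^^^^^^^^^^^^^^^^^^^^^^^^^^^^^^^^
    return _nx.concatenate(arrs, 1, dtype=dtype, casting=casting)
           ~~~~~~~~~~~~~~~^^^^^^^^^^^^^^^^^^^^^^^^^^^^^^^^^^^^^^^
ValueError: all the input array dimensions except for the concatenation axis must match exactly, but along dimension 0, the array at index 0 has size 390 and the array at index 1 has size 348
```

The networks and my calculation agree to 2–3 mm. Next is the approach to the card, then a hold.

Call:
{"method": "arm_command", "body": {"series": [{"x": 8,"y": 0,"z": 4,"rx": 0,"ry": 0,"rz": 0},{"x": 22,"y": 0,"z": 10,"rx": 0,"ry": 0,"rz": 0},{"x": 38,"y": 0,"z": 18,"rx": 0,"ry": 0,"rz": 0},{"x": 51,"y": 0,"z": 25,"rx": 0,"ry": 0,"rz": 0},{"x": 58,"y": -0.5,"z": 28.5,"rx": 0,"ry": 0,"rz": 0},{"x": 61,"y": -0.5,"z": 30,"rx": 0,"ry": 0,"rz": 0},{"x": 61,"y": -0.5,"z": 30,"rx": 0,"ry": 0,"rz": 0},{"x": 61,"y": -0.5,"z": 30,"rx": 0,"ry": 0,"rz": 0},{"x": 61,"y": -0.5,"z": 30,"rx": 0,"ry": 0,"rz": 0},{"x": 61,"y": -0.5,"z": 30,"rx": 0,"ry": 0,"rz": 0}]}}

```text
time: 25.0
tool_pos: [0.4532, 0.0209, 0.164]
tool_rot: [3.141, -0.0, 1.37]
contact_force: [-0.2, -0.8, -1.6]
opening: 0.0402
grip_force: 39.8
```

```bash
sed -i 's/(110,250),(110,140))/(120,120),(255,140))/' w.py; python3 w.py; python3 go.py .4529 .0206 .1644 78.5; ls pics|grep w
```

```text
expected win [0.4682 0.0944 0.1142] orig [0.4516 0.0131 0.0942]
window [([0.3169, -0.4276, 0.0228], 0.94), ([0.2108, -0.3267, 0.0218], 0.81), ([0.467, 0.0928, 0.1182], 0.66)]
scanner [([0.452, 0.009, 0.0949], 0.86), ([0.2566, -0.2614, -0.0028], 0.74), ([0.3004, -0.5114, -0.0041], 0.56), ([0.4252, 0.3262, 0.0095], 0.36)]
label [([0.4778, 0.1494, 0.0594], 0.61), ([0.4658, 0.0925, 0.114], 0.49)]
window [([0.2076, -0.3247, 0.0231], 0.97), ([0.3143, -0.4231, 0.0203], 0.9), ([0.4681, 0.0911, 0.1131], 0.56)]
scanner [([0.2618, -0.2589, -0.0057], 0.64), ([0.3044, -0.5054, -0.0054], 0.63), ([0.4498, 0.0108, 0.0959], 0.58)]
label [([0.4832, 0.151, 0.0587], 0.82), ([0.4471, 0.0108, 0.0936], 0.54)]
at [0.4531 0.0213 0.1638] [ 1.7999e+02 -1.0000e-02  7.8540e+01] q [-0.12  0.37  1.89  0.    0.88  0.08] open 0.039713423922642765 grip 39.80290174484253
[4.529e-01 2.060e-02 1.644e-01 7.850e+01] -> [-0.7 -0.1 -0.6] [ 0.01 -0.01  0.04]
w250.png
```

Call:
{"method": "arm_command", "body": {"series": [{"x": 0,"y": 0,"z": 0,"rx": 0,"ry": 0,"rz": 0},{"x": 0,"y": 0,"z": 0,"rx": 0,"ry": 0,"rz": 0},{"x": 0,"y": 0,"z": 0,"rx": 0,"ry": 0,"rz": 0},{"x": 0,"y": 0,"z": 0,"rx": 0,"ry": 0,"rz": 0},{"x": 0,"y": 0,"z": 0,"rx": 0,"ry": 0,"rz": 0},{"x": 0,"y": 0,"z": 0,"rx": 0,"ry": 0,"rz": 0},{"x": 0,"y": 0,"z": 0,"rx": 0,"ry": 0,"rz": 0},{"x": 0,"y": 0,"z": 0,"rx": 0,"ry": 0,"rz": 0},{"x": 0,"y": 0,"z": 0,"rx": 0,"ry": 0,"rz": 0},{"x": 0,"y": 0,"z": 0,"rx": 0,"ry": 0,"rz": 0},{"x": 0,"y": 0,"z": 0,"rx": 0,"ry": 0,"rz": 0},{"x": 0,"y": 0,"z": 0,"rx": 0,"ry": 0,"rz": 0},{"x": 0,"y": 0,"z": 0,"rx": 0,"ry": 0,"rz": 0},{"x": 0,"y": 0,"z": 0,"rx": 0,"ry": 0,"rz": 0},{"x": 0,"y": 0,"z": 0,"rx": 0,"ry": 0,"rz": 0}]}}

```text
time: 26.9
tool_pos: [0.4531, 0.0213, 0.1638]
tool_rot: [3.142, -0.0, 1.371]
contact_force: [-0.1, 0.0, -1.7]
opening: 0.04
grip_force: 39.8
```

View pics/w250.png

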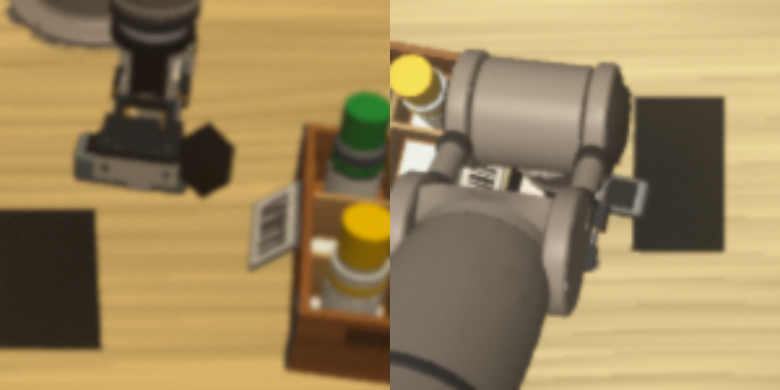

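Left half: the handle is level at (130,165) and the head at (208,160) faces the card at (275,225). It was held for over 1.5 s. Now the scanner goes back to the mat.

Call:
{"method": "arm_command", "body": {"series": [{"x": -10,"y": 0,"z": -5,"rx": 0,"ry": 0,"rz": 0},{"x": -28,"y": 0,"z": -14,"rx": 0,"ry": 0,"rz": 0},{"x": -48,"y": 2,"z": -24,"rx": 0,"ry": 0,"rz": 2},{"x": -61,"y": 5,"z": -30,"rx": 0,"ry": 0,"rz": 6},{"x": -65,"y": 10,"z": -30,"rx": 0,"ry": 0,"rz": 13},{"x": -68,"y": 16,"z": -30,"rx": 0,"ry": 0,"rz": 20},{"x": -71,"y": 22,"z": -30,"rx": 0,"ry": 0,"rz": 27},{"x": -74,"y": 28,"z": -30,"rx": 0,"ry": 0,"rz": 34},{"x": -77,"y": 34,"z": -30,"rx": 0,"ry": 0,"rz": 41},{"x": -80,"y": 40,"z": -30,"rx": 0,"ry": 0,"rz": 48},{"x": -83,"y": 46,"z": -30,"rx": 0,"ry": 0,"rz": 55},{"x": -86,"y": 52,"z": -30,"rx": 0,"ry": 0,"rz": 62},{"x": -88,"y": 57,"z": -30,"rx": 0,"ry": 0,"rz": 69},{"x": -89,"y": 60,"z": -30,"rx": 0,"ry": 0,"rz": 75},{"x": -89,"y": 60,"z": -30,"rx": 0,"ry": 0,"rz": 78.5},{"x": -89,"y": 60,"z": -30,"rx": 0,"ry": 0,"rz": 78.5},{"x": -89,"y": 60,"z": -30,"rx": 0,"ry": 0,"rz": 78.5}]}}

```text
time: 28.6
tool_pos: [0.494, -0.0782, 0.194]
tool_rot: [-3.142, -0.0, 0.002]
contact_force: [0.6, -0.4, -2.5]
opening: 0.0399
grip_force: 39.8
```

```bash
python3 go.py .494 -.078 .0738 0
```

```text
at [ 0.494  -0.0782  0.194 ] [-1.8e+02 -0.0e+00  1.3e-01] q [-0.31  0.4   1.73  0.    1.01  1.26] open 0.039867511699127375 grip 39.802860617637634
[ 0.494  -0.078   0.0738  0.    ] -> [ -0.   -0.2 120.2] [-0.   -0.    0.13]
```

Call:
{"method": "arm_command", "body": {"series": [{"x": 0,"y": 0,"z": 12,"rx": 0,"ry": 0,"rz": 0},{"x": 0,"y": 0,"z": 35,"rx": 0,"ry": 0,"rz": 0},{"x": 0,"y": 0,"z": 62,"rx": 0,"ry": 0,"rz": 0},{"x": 0,"y": 0,"z": 85,"rx": 0,"ry": 0,"rz": 0},{"x": 0,"y": 0,"z": 102,"rx": 0,"ry": 0,"rz": 0},{"x": 0,"y": 0,"z": 111,"rx": 0,"ry": 0,"rz": 0},{"x": 0,"y": 0,"z": 115,"rx": 0,"ry": 0,"rz": 0},{"x": 0,"y": 0,"z": 117.5,"rx": 0,"ry": 0,"rz": 0},{"x": 0,"y": 0,"z": 117.5,"rx": 0,"ry": 0,"rz": 0},{"x": 0,"y": 0,"z": 117.5,"rx": 0,"ry": 0,"rz": 0}]}}

```text
time: 29.6
tool_pos: [0.4947, -0.0779, 0.077]
tool_rot: [3.141, -0.001, 0.001]
contact_force: [-0.6, -0.0, -2.5]
opening: 0.0399
grip_force: 39.8
```

Call:
{"method": "arm_command", "body": {"series": [{"x": 0,"y": 0,"z": 1,"rx": 0,"ry": 0,"rz": 0},{"x": 0,"y": 0,"z": 2,"rx": 0,"ry": 0,"rz": 0},{"x": 0,"y": 0,"z": 2,"rx": 0,"ry": 0,"rz": 0},{"x": 0,"y": 0,"z": 2,"rx": 0,"ry": 0,"rz": 0}]}}

```text
time: 30.0
tool_pos: [0.4943, -0.0778, 0.0743]
tool_rot: [-3.142, -0.0, 0.001]
contact_force: [-0.4, -0.3, -1.1]
opening: 0.0399
grip_force: 39.8
```

Call:
{"method": "arm_command", "body": {"series": [{"x": 0,"y": 0,"z": 0.5,"rx": 0,"ry": 0,"rz": 0},{"x": 0,"y": 0,"z": 0.9,"rx": 0,"ry": 0,"rz": 0},{"x": 0,"y": 0,"z": 0.9,"rx": 0,"ry": 0,"rz": 0},{"x": 0,"y": 0,"z": 0.9,"rx": 0,"ry": 0,"rz": 0}]}}

```text
time: 30.4
tool_pos: [0.4943, -0.0778, 0.0738]
tool_rot: [3.142, -0.0, 0.001]
contact_force: [-1.9, 0.8, 5.1]
opening: 0.0396
grip_force: 39.8
```

Contact is made (5 N up), so release, pause, then rise.

Call:
{"method": "arm_command", "body": {"series": [{"x": 0,"y": 0,"z": 0,"rx": 0,"ry": 0,"rz": 0},{"x": 0,"y": 0,"z": 0,"rx": 0,"ry": 0,"rz": 0},{"x": 0,"y": 0,"z": 0,"rx": 0,"ry": 0,"rz": 0},{"x": 0,"y": 0,"z": 0,"rx": 0,"ry": 0,"rz": 0},{"x": 0,"y": 0,"z": 0,"rx": 0,"ry": 0,"rz": 0},{"x": 0,"y": 0,"z": -10,"rx": 0,"ry": 0,"rz": 0},{"x": 0,"y": 0,"z": -30,"rx": 0,"ry": 0,"rz": 0},{"x": 0,"y": 0,"z": -65,"rx": 0,"ry": 0,"rz": 0},{"x": 0,"y": 0,"z": -105,"rx": 0,"ry": 0,"rz": 0},{"x": 0,"y": 0,"z": -145,"rx": 0,"ry": 0,"rz": 0},{"x": 0,"y": 0,"z": -185,"rx": 0,"ry": 0,"rz": 0},{"x": 0,"y": 0,"z": -210,"rx": 0,"ry": 0,"rz": 0},{"x": 0,"y": 0,"z": -215,"rx": 0,"ry": 0,"rz": 0},{"x": 0,"y": 0,"z": -215,"rx": 0,"ry": 0,"rz": 0},{"x": 0,"y": 0,"z": -215,"rx": 0,"ry": 0,"rz": 0}], "hand": 75}}

```text
time: 31.9
tool_pos: [0.4936, -0.0776, 0.2872]
tool_rot: [-3.141, 0.002, 0.001]
contact_force: [0.0, -0.2, -0.4]
opening: 0.0751
grip_force: 0.0
```

Run:
```python
from h import *
p=read_camera('scene')
for q in ('can_yellow','can_blue','can_red','can_green','jar','scanner'):
    print(q,[(np.round(d['point'],3).tolist(),round(d['confidence'],2)) for d in mark_of(p,q)])
cv2.imwrite('pics/f.png',cv2.resize(p['pixels'][130:300,130:470],None,fx=2.3,fy=2.3))
```

```text
can_yellow [([0.576, 0.209, 0.009], 0.75)]
can_blue [([0.428, 0.324, 0.01], 0.6), ([0.564, -0.079, 0.024], 0.46)]
can_red [([0.514, -0.322, -0.002], 0.91)]
can_green [([0.413, 0.245, 0.004], 0.68)]
jar [([0.593, 0.294, 0.006], 0.78), ([0.513, -0.321, 0.0], 0.22)]
scanner [([0.26, -0.259, -0.001], 0.74), ([0.299, -0.511, -0.002], 0.68), ([0.485, -0.079, 0.003], 0.66)]
```

View pics/f.png

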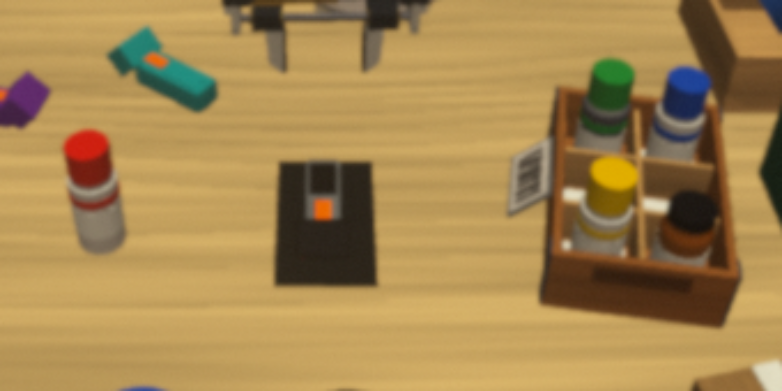

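The scanner lies flat in the middle of the mat at (325,215). The yellow (610,205) and blue (680,115) cans stand upright in their cells, and red, green and the jar are where they started.

```bash
python3 -c "
from cell import *
print(hand_in())"
```

```text
the job is handed in; nothing more can be done
None
```

The job is handed in at about 32 of the 72 s. Both cans stand in their cells, the barcode card was aimed at for over 1.5 s from about 80 mm, and the scanner lies back in the middle of its mat; the hand-in call returned no verdict.

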